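# Make up two kite-making kits

## Robot

A 7-joint arm with a two-finger parallel gripper is mounted at the origin on the work surface. World frame = base frame: x ahead of the robot, y to its left, z up, the work surface at z = 0. Lengths are in m, angles in rad, forces in N, time in s.
With the tool pointing down it reaches from about 0.425 to 0.825 m from the base axis. Payload 3.6 kg.
Tool frame: the origin (TCP) lies on the centre line of the jaws, within the pads' length; the fingertips stand 14 mm ahead of it and the grasp point (between the pads) lies 5 mm behind it; z points along the fingers, y is the line along which they close (so a half turn about z gives the same grasp; the last joint's range is limited). The gripper opens to 85 mm and grips with 20 to 120 N. Pads are 22 mm wide; open, the fingers measure 114 mm over their backs; the gripper's body (76 mm by 85 mm) begins 54 mm behind the grasp point. The pads swing forward as they close: fully open they stand 13 mm farther back than shut.
Start: joints at [1.177, 0.615, -0.013, 1.423, 0.008, 1.103, -0.04], TCP at [0.233, -0.607, 0.245] pointing down, gripper open.
Joint ranges: [-3.12, 3.12], [-0.3, 2.06], [-1.34, 1.32], [0.26, 2.42], [-1.36, 4.5], [0.01, 1.98], [-2.84, 2.84]. Speed limits (rad/s): [2.79, 2.79, 3.14, 3.14, 3.14, 3.14, 3.14].

## Interface

Orientations are given as a 3x3 rotation matrix whose columns are the frame's x, y, z axes.
In Python, from cell import arm, vision gives the robot as it stands. Calls block until the motion is done:
- arm.move_pose(position, orientation): joint-space move of the TCP to a pose.
- arm.servo_line(position, vel=0.15, attitude=None, contact_N=None): straight line of the TCP; attitude=None keeps the orientation; vel is the mean speed in m/s. With contact_N (N) it stops when the force on the tool has changed by that much, and returns True; else False.
- arm.goto_joints(angles): joint-space move.
- arm.grip(opening, grip_force=None): opening from 0.0 (shut) to 1.0 (fully open); grip_force is the grip in N (None keeps the last); returns when the fingers have stopped.
- arm.hold(seconds).
- arm.inverse_kinematics(position, orientation): joint angles nearest the present ones, or None.
- vision.read_camera(name): name is "scene" or "top" or "wrist"; returns a dict with "frame" (480x640x3 uint8, red, green, blue), "fx", "fy", "cx", "cy" (pixels), "k1" (the pictures are not rectified: a ray, as slopes to the right and down, at radius r is drawn at 1 + k1 r^2 times it, then the intrinsics apply), "rvec" (rotation vector, rad) and "tvec" (3), from world to camera coordinates, as OpenCV has them; the wrist camera has in their place "T_tool_cam" (4x4, takes a point from camera to tool coordinates, whose origin is the TCP and whose axes are the flange's). Camera axes: x right, y down, z forward; pixel columns grow to the right and rows downward; lengths in m; the calibration is good to about 2 mm. A picture is of the moment at which its call begins: read the wrist's pose just before it. There is no depth.
A pose or a line that the arm cannot do raises arm.Unreachable and nothing moves.
- arm.hand_in(): hands the job in; it is judged then, once.
Readings, each from a call of its own:
- arm.read_time(): time.
- arm.read_joint_pos(): joint angles.
- arm.read_dq(): joint speeds.
- arm.read_tau(): joint torques, N m.
- arm.read_ee_pos(): TCP position.
- arm.read_orientation(): TCP orientation.
- arm.read_force(): force on the tool from outside, world axes, zero at the start.
- arm.read_torque(): the same for the moment, N m.
- arm.read_gripper_width(): opening from 0.0 (shut) to 1.0 (fully open).
- arm.read_gripper_force(): force on a finger pad.
Only numpy, scipy, OpenCV 4.12 (cv2) and the standard library are available. Lean on these libraries where they do the work, as an engineer would, in place of code of your own. Each camera call takes 0.05 s, during which the arm holds its last target. There are 200 camera calls.

## Task

Make up two kite-making kits from the stock: the yellow line reel and the red-lidded jar go in the blue tray, the green line reel and the white-lidded jar go in the wooden tray. In each tray stand the jar upright on the black rubber mat and the reel upright on the floor of the bare compartment, setting each down gently rather than dropping it. Leave the purple reel, the black-lidded jar, the box with the weight and the roll of tape where they are.

Things in the scene. Friction and masses are not known exactly. Their poses are not given: they have to be found in the camera images.
- blue_tray: Blue low open tray, fixed to the table, 90 mm (its x) by 175 mm (its y), 20 mm high overall, walls 5 mm, with two square compartments, inside 80 mm by 80 mm, divided by a 5 mm wall, all walls 20 mm high. Origin: centre of its underside, on the table. The compartment centred at y = +42.5 mm has a black rubber mat (top 7 mm above the table), the one centred at y = -42.5 mm is bare blue (floor 5 mm above the table). It may lie at any yaw.
- wood_tray: Pale wooden low open tray, fixed to the table, 90 mm (its x) by 175 mm (its y), 20 mm high overall, walls 5 mm, with two square compartments, inside 80 mm by 80 mm, divided by a 5 mm wall, all walls 20 mm high. Origin: centre of its underside, on the table. The compartment centred at y = +42.5 mm has a black rubber mat (top 7 mm above the table), the one centred at y = -42.5 mm is bare wood (floor 5 mm above the table). It may lie at any yaw.
- yellow_reel: yellow kite-line reel standing on end, a cylinder 50 mm in diameter and 45 mm high, yellow flange with a small black hub spot on top, stripes of white line on its side. About 80 g. Origin: centre of its underside, z up its axis.
- green_reel: green kite-line reel standing on end, a cylinder 50 mm in diameter and 45 mm high, green flange with a small black hub spot on top, stripes of white line on its side. About 80 g. Origin: centre of its underside, z up its axis.
- purple_reel: purple kite-line reel standing on end, a cylinder 50 mm in diameter and 45 mm high, purple flange with a small black hub spot on top, stripes of white line on its side (spare stock, stays where it is). About 80 g. Origin: centre of its underside, z up its axis.
- red_lid_jar: jar with a red lid and pale green contents, standing upright, a cylinder 50 mm in diameter and 65 mm high. About 130 g. Origin: centre of its underside, z up its axis.
- white_lid_jar: jar with a white lid and orange-brown contents, standing upright, a cylinder 50 mm in diameter and 65 mm high. About 130 g. Origin: centre of its underside, z up its axis.
- black_lid_jar: jar with a black lid and blue contents, standing upright, a cylinder 50 mm in diameter and 65 mm high (spare stock, stays where it is). About 130 g. Origin: centre of its underside, z up its axis.
- weight_box: bystander: open wooden box 85 x 85 mm, 45 mm high, holding a dark steel weight with an upright stem 68 mm high overall. Origin: centre of its underside.
- tape_roll: bystander: roll of brown paper tape lying flat, a ring 76 mm in outer and 52 mm in inner diameter, 25 mm high. Origin: centre of its underside.

How it is judged:
At the end, for the whole second after the job is handed in: Each kit reel in its tray's bare compartment, each kit jar on its tray's mat: within 20 mm of the compartment centre along each tray axis, underside under 11 mm above the tray's, upright within 0.12 rad, at rest, released. The other four things within 20 mm of their starts (x of yellow_reel in the frame of blue_tray between -0.02 and 0.02 m and y of yellow_reel in the frame of blue_tray between -0.0625 and -0.0225 m and z of each of yellow_reel, red_lid_jar in the frame of blue_tray below 0.011 m and angle between each of yellow_reel, red_lid_jar, green_reel, white_lid_jar's own z axis and vertical below 0.12 rad and linear speed of each of yellow_reel, red_lid_jar, green_reel, white_lid_jar below 0.02 m/s and angular speed of each of yellow_reel, red_lid_jar, green_reel, white_lid_jar below 0.2 rad/s and contact force between each of yellow_reel, red_lid_jar, green_reel, white_lid_jar and the fingers below 0.1 N and x of red_lid_jar in the frame of blue_tray between -0.02 and 0.02 m and y of red_lid_jar in the frame of blue_tray between 0.0225 and 0.0625 m and x of green_reel in the frame of wood_tray between -0.02 and 0.02 m and y of green_reel in the frame of wood_tray between -0.0625 and -0.0225 m and z of each of green_reel, white_lid_jar in the frame of wood_tray below 0.011 m and x of white_lid_jar in the frame of wood_tray between -0.02 and 0.02 m and y of white_lid_jar in the frame of wood_tray between 0.0225 and 0.0625 m and distance of each of purple_reel, black_lid_jar, weight_box, tape_roll from where it was at the start of the episode below 0.02 m); the robot touches nothing.
It fails at once if a kit item is dropped or thrown into its tray (faster than 0.6 m/s within 40 mm above it) ((horizontal distance between yellow_reel and blue_tray below 0.1 m and z of yellow_reel in the frame of blue_tray below 0.04 m and linear speed of yellow_reel above 0.6 m/s) or (horizontal distance between red_lid_jar and blue_tray below 0.1 m and z of red_lid_jar in the frame of blue_tray below 0.04 m and linear speed of red_lid_jar above 0.6 m/s) or (horizontal distance between green_reel and wood_tray below 0.1 m and z of green_reel in the frame of wood_tray below 0.04 m and linear speed of green_reel above 0.6 m/s) or (horizontal distance between white_lid_jar and wood_tray below 0.1 m and z of white_lid_jar in the frame of wood_tray below 0.04 m and linear speed of white_lid_jar above 0.6 m/s)).
It fails at once if the purple reel, black-lidded jar, weight box or tape roll moved more than 20 mm (distance of any of purple_reel, black_lid_jar, weight_box, tape_roll from where it was at the start of the episode above 0.02 m).
It also fails if it takes over 96 s, if anything falls off the work surface, if the arm or the gripper's body presses on something with over 40 N, if the wrist force passes 120 N, or if a joint passes its speed limit or range.

## Working session

There is one attempt and no reset: what is moved stays moved. The work goes in short steps, each a Python script; the robot and the scene stay as the last script left them, time stands still between calls to the robot, and variables do not carry over. Pictures are saved under pics/ and viewed, at most 14 in all, crops included, and the job is handed in when it is done.

```bash
ls; mkdir -p pics
python3 - <<'E'
from cell import arm, vision
import cv2,pickle
d={}
for n in("top","scene"):
    c=vision.read_camera(n);d[n]=c
    cv2.imwrite(f"pics/{n}0.png",c["frame"][:,:,::-1]);print(n,{k:v for k,v in c.items() if k!="frame"})
pickle.dump(d,open("cams.pkl","wb"))
E
```

```text
pics
top {'fx': 464.68980250584644, 'fy': 464.68980250584644, 'cx': 318.38974998662746, 'cy': 246.81146812906368, 'k1': -0.10531425025036856, 'rvec': array([ 2.17531544, -2.11703559,  0.10254078]), 'tvec': array([-0.00529792,  0.5804376 ,  1.01251326])}
scene {'fx': 581.4473096469592, 'fy': 581.4473096469592, 'cx': 326.2748312881457, 'cy': 244.15878139146534, 'k1': -0.16671302608439045, 'rvec': array([ 1.57495984,  1.99416591, -0.79887582]), 'tvec': array([ 0.12431432, -0.3877323 ,  1.70539595])}
```

View pics/top0.png

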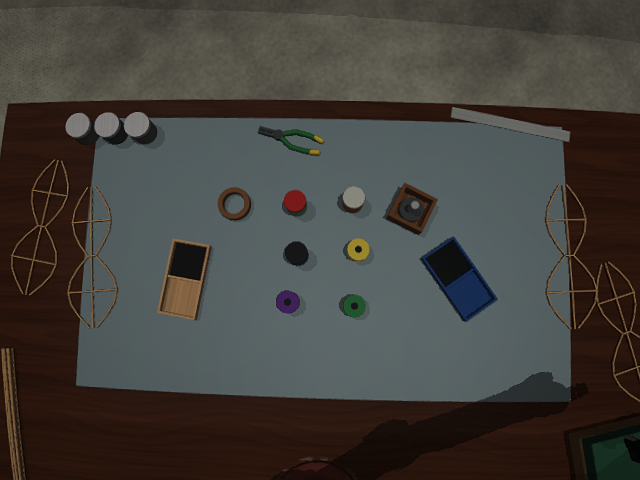

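View pics/scene0.png

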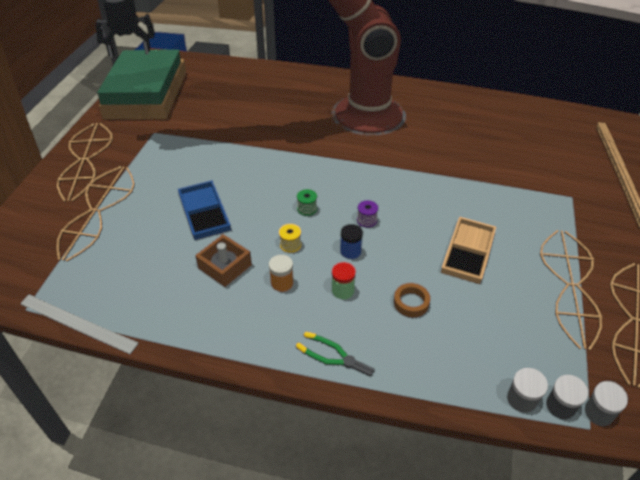

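The top view shows everything. Red lid is near (295,202), white (353,199), yellow (358,250) and green (353,305). The wooden tray is near (185,279) with its mat at the top, and the blue tray near (458,279) with its mat at upper left. I'll enlarge a crop for precise pixels.

```bash
cat > h.py <<'E'
import numpy as np, cv2, pickle
def ray(c,px):
    K=np.array([[c["fx"],0,c["cx"]],[0,c["fy"],c["cy"]],[0,0,1]])
    p=cv2.undistortPoints(np.array([[px]],float),K,np.array([c["k1"],0,0,0.]))[0,0]
    R=cv2.Rodrigues(c["rvec"])[0]; return -R.T@c["tvec"], R.T@np.array([*p,1])
def at(c,px,z):
    o,d=ray(c,px); return (o+d*(z-o[2])/d[2])[:2]
E
python3 - <<'E'
import pickle,cv2,numpy as np
from h import at
c=pickle.load(open("cams.pkl","rb"))["top"];f=c["frame"]
cv2.imwrite("pics/a.png",cv2.resize(f[180:330,255:455],None,fx=4,fy=4,interpolation=cv2.INTER_CUBIC)[:,:,::-1])
a=f[225:330,150:220];b=f[225:330,415:500]
cv2.imwrite("pics/b.png",cv2.resize(np.hstack([a,b]),None,fx=5,fy=5,interpolation=cv2.INTER_CUBIC)[:,:,::-1])
E
```

```text
(no output)
```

View pics/a.png

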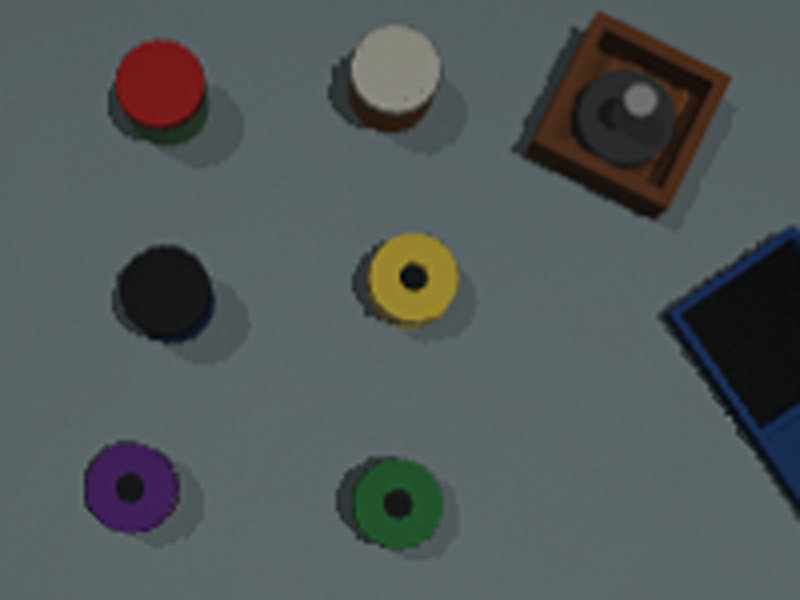

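View pics/b.png

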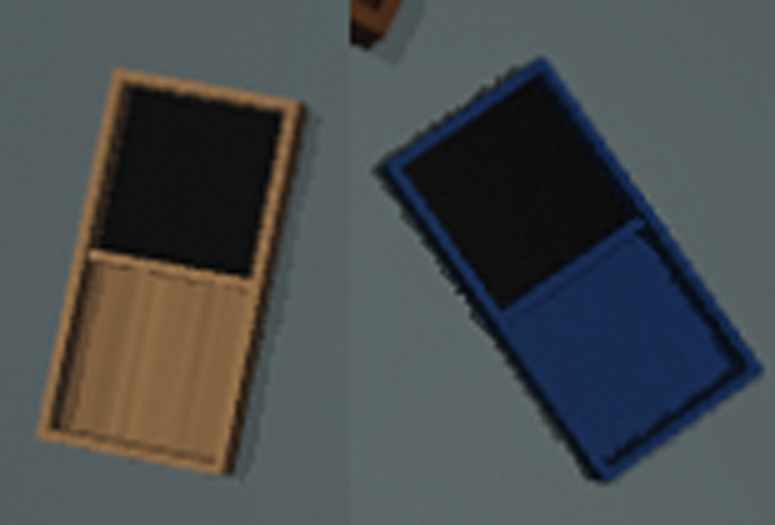

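Crop a puts the lid and hub centres at red (160.5,84), white (395,69), yellow (413,278), green (398,503), purple (131,487) and black (165,293). Crop b gives the tray rim corners: wood (116,70), (303,101), (228,474), (40,437), and blue (542,58), (760,370), (605,480), (385,168). The mats are in the upper compartments.

```bash
cat > m.py <<'E'
import pickle,numpy as np
from h import at
c=pickle.load(open("cams.pkl","rb"))["top"]
A=lambda u,v:((u+.5)/4-.5+255,(v+.5)/4-.5+180)
P={k:at(c,A(*uv),z) for k,uv,z in [("red",(160.5,84),.065),("white",(395,69),.065),("yellow",(413,278),.045),("green",(398,503),.045),("purple",(131,487),.045),("black",(165,293),.065),("box",(628,115),.045)]}
B=lambda u,v,o:((u+.5)/5-.5+o,(v+.5)/5-.5+225)
# corner order: mat-left, mat-right, bare-right, bare-left
T={}
for n,cs,o in [("wood",[(116,70),(303,101),(228,474),(40,437)],150),("blue",[(385,168),(542,58),(760,370),(605,480)],345)]:
    q=np.array([at(c,B(u,v,o),.02) for u,v in cs]); ctr=q.mean(0)
    y=(q[0]+q[1]-q[2]-q[3]); L=np.linalg.norm(y)/2; W=np.linalg.norm(q[1]+q[2]-q[0]-q[3])/2; y/=2*L
    T[n]=dict(c=ctr,y=y,mat=ctr+.0425*y,bare=ctr-.0425*y,LW=(L,W))
E
python3 - <<'E'
from m import *
from cell import arm
for k,v in P.items():print(k,v.round(4),np.linalg.norm(v).round(3))
for k,v in T.items():print(k,{a:np.round(b,4) for a,b in v.items()}, np.linalg.norm(v['mat']),np.linalg.norm(v['bare']))
print(arm.read_orientation().round(3),arm.read_ee_pos(),arm.read_time())
E
```

```text
red [0.6788 0.0652] 0.682
white [ 0.6904 -0.0648] 0.693
yellow [ 0.5763 -0.078 ] 0.582
green [ 0.4514 -0.0722] 0.457
purple [0.456  0.0753] 0.462
black [0.5621 0.0586] 0.565
box [ 0.672  -0.1977] 0.7
wood {'c': array([0.5008, 0.3193]), 'y': array([ 0.9892, -0.1469]), 'mat': array([0.5428, 0.3131]), 'bare': array([0.4587, 0.3256]), 'LW': array([0.1737, 0.0907])} 0.626622155909532 0.5625163699517413
blue {'c': array([ 0.5185, -0.3118]), 'y': array([0.8122, 0.5834]), 'mat': array([ 0.553 , -0.2871]), 'bare': array([ 0.4839, -0.3366]), 'LW': array([0.1723, 0.0888])} 0.6230468243187711 0.5895172896820067
[[ 0.933  0.359 -0.001]
 [ 0.359 -0.933  0.002]
 [-0.    -0.002 -1.   ]] [ 0.23286236 -0.60615164  0.24423812] 0.1
```

```bash
cat > job.py <<'E'
from m import *
from cell import arm
def ori(y):
    y=np.array([y[0],y[1],0])/np.hypot(*y); z=np.array([0,0,-1.]); return np.column_stack([np.cross(y,z),y,z])
def go(xy,z,y):
    """move_pose with the half-turn that needs less wrist travel"""
    q=arm.read_joint_pos(); best=None
    for s in (1,-1):
        R=ori(s*np.array(y)); k=arm.inverse_kinematics([*xy,z],R)
        if k is not None:
            m=np.abs(np.array(k)-q).max()
            if best is None or m<best[0]: best=(m,R)
    arm.move_pose([*xy,z],best[1])
def pick_place(name,tray,slot,zg,yax):
    p=P[name]; t=T[tray]; goal=t[slot]; f=.007 if slot=="mat" else .005
    arm.grip(.85)
    go(p,.19,yax)
    print(name,"down hit:",arm.servo_line([*p,zg],.12,contact_N=12))
    arm.grip(0,40); arm.hold(.2); print(" width",arm.read_gripper_width(),"F",arm.read_gripper_force())
    z0=arm.read_ee_pos()[2]
    arm.servo_line([*p,.2],.15); print(" lifted width",arm.read_gripper_width(),arm.read_force().round(2))
    xax=np.array([t["y"][1],-t["y"][0]])
    go(goal,.2,xax)
    arm.servo_line([*goal,z0+f+.015],.15); arm.hold(.2)
    hit=arm.servo_line([*goal,z0+f-.004],.03,contact_N=3)
    print(" set hit",hit,"dz",arm.read_ee_pos()[2]-z0,"width",arm.read_gripper_width())
    arm.grip(.85); arm.hold(.2)
    arm.servo_line([*goal,.2],.15); print(" t",arm.read_time())
E
python3 - <<'E'
from job import *
pick_place("yellow","blue","bare",.032,(0,1))
from cell import vision
c=vision.read_camera("scene");w=vision.read_camera("wrist")
cv2=__import__("cv2");cv2.imwrite("pics/y.png",np.hstack([cv2.resize(c["frame"],(400,300)),cv2.resize(w["frame"],(400,300))])[:,:,::-1])
E
```

```text
yellow down hit: False
 width 0.5723940143138329 F 41.68211102485657
 lifted width 0.5666811341914155 [-0.61  0.04 -0.61]
 set hit True dz 0.004981209502767571 width 0.5695939388474917
 t 10.625
```

View pics/y.png

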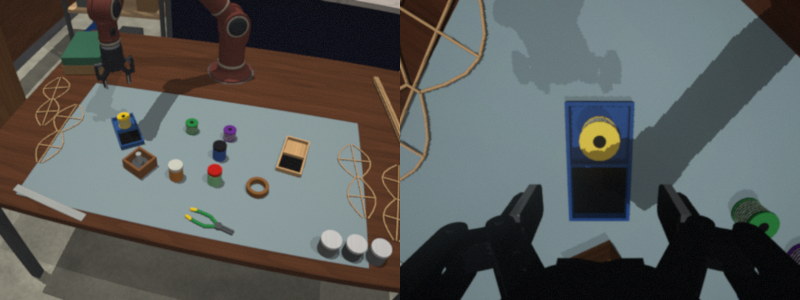

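The wrist view shows the yellow reel, at about (600,141), standing upright in the bare blue compartment. The set-down contact came at dz = 5 mm as expected, so I'll do the other three the same way.

Run:
```python
from job import *
pick_place("red","blue","mat",.042,(0,1))
pick_place("green","wood","bare",.032,(0,1))
pick_place("white","wood","mat",.042,(1,0))
arm.move_pose([.45,0,.4],ori((0,1)))
from cell import vision
c=vision.read_camera("top");s=vision.read_camera("scene")
import cv2
cv2.imwrite("pics/end.png",np.vstack([cv2.resize(c["frame"][170:330,140:510],(740,320)),cv2.resize(s["frame"][150:310,150:520],(740,280))])[:,:,::-1])
```

```text
red down hit: False
 width 0.5775834790268051 F 41.88576579093933
 lifted width 0.5714594075442089 [ 0.41 -0.09 -1.46]
 set hit True dz 0.006986129132397476 width 0.5739210276977799
 t 20.5833
green down hit: False
 width 0.5695751496649537 F 40.95635175704956
 lifted width 0.5728308702514716 [-0.25 -0.18 -1.47]
 set hit True dz 0.00508004960625584 width 0.5732113056172977
 t 30.1167
white down hit: False
 width 0.5749906064239441 F 41.87864899635315
 lifted width 0.5731544832833663 [-0.58  0.34 -1.51]
 set hit True dz 0.006978316036478818 width 0.5767581244083313
 t 40.1
```

View pics/end.png

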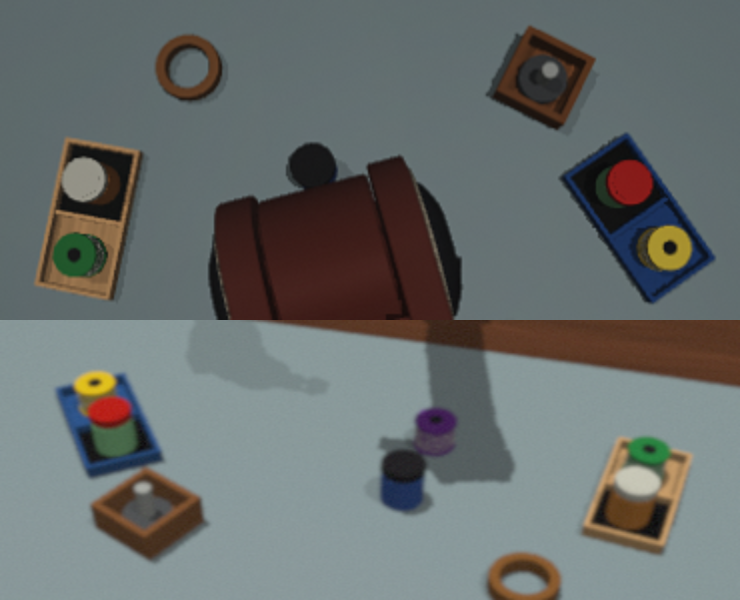

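All four items stand upright in their compartments: white (85,180), green (75,255), red (630,183) and yellow (669,247) in the upper view. The purple reel, black-lidded jar, box and tape show no visible movement.

```bash
python3 -c "
from cell import arm
print(arm.hand_in())"
```

```text
the job is handed in; nothing more can be done
None
```

I handed in the job with both kits made up: yellow reel and red-lidded jar in the blue tray, green reel and white-lidded jar in the wooden tray; the last pictures show all four upright and the other four things in place, but the hand-in returned no verdict.

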